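# Set the light attenuator to its third click, then press the shutter button

### The arm

A 6-joint arm with a two-finger parallel gripper is mounted at the origin on a cart in front of the work surface, level with it; the furniture and walls round the work are solid. World frame = base frame: x ahead of the robot, y to its left, z up, the work surface at z = 0. Lengths are in m, angles in rad, forces in N, time in s.
With the tool pointing down it reaches from about 0.225 to 0.875 m from the base axis. Payload 3.4 kg.
Tool frame: the origin (TCP) lies between the finger pads; the fingertips stand 14 mm ahead of it and the grasp point (between the pads) lies 5 mm behind it; z points along the fingers, y is the direction in which the jaws open and shut (so a half turn about z gives the same grasp; the last joint's range is limited). The gripper opens to 85 mm and grips with 20 to 120 N. Pads are 22 mm wide; open, the fingers measure 114 mm over their backs; the gripper's body (76 mm by 85 mm) begins 54 mm behind the grasp point. The pads swing forward as they close: fully open they stand 13 mm farther back than shut.
Start: joints at [-1.406, 0.276, 1.505, -0, 1.361, -0.121], TCP at [0.162, -0.552, 0.215] pointing down, gripper open.
Joint ranges: [-2.89, 2.89], [-0.75, 2.08], [0.22, 2.7], [-1.18, 4.32], [0.11, 2.71], [-2.7, 2.7]. Speed limits (rad/s): [2.57, 2.57, 3.14, 3.14, 3.14, 3.14].

### API

Orientations are given as [roll, pitch, yaw] about the fixed x, y, z axes, in that order (R = Rz(yaw) Ry(pitch) Rx(roll)).
In Python, from bench import r gives the robot as it stands. The module is installed in compiled form; this text tells all that it offers.
- The arm moves only by the tool send_rows, never from a script. Its argument "plan" is a list of rows, each a list of 7 numbers: the shift along the tool's x, y, z in cm, then the turn, a rotation vector about the tool's x, y, z in rad, then the finger opening in cm, from 0 to 8.54. A call has exactly 5 rows; each row shifts and turns the commanded pose from where the row before left it, along the tool's axes as they then stand; what a row does not reach is not made up. A row lasts 1/10 s, in which the tool goes at most 50 mm and 8.59 degrees, less where a joint would pass 70% of its speed; a pose out of reach is approached as far as the arm can. A call with a gripper value outside its range is refused whole. The fingers move at their own pace and stop on an object; the grip force is fixed at half the most. Time passes only in rows, so rows that do not move let the fingers close, or fill a call up. It gives the time, the measured TCP pose, the force and the opening at its end, in the units of the state.
- r.observe(): the state, without advancing time (a new reading comes with each control period).
- r.capture(name): name is "scene" or "top" or "wrist"; returns (picture, depth): 420x560x3 uint8, red, green, blue; 420x560 float32, m along the optical axis (not along the pixel's ray), 0 where there is no reading.
- r.calibration(name): a dict with "camera_matrix" (3x3 intrinsics, pixels), "dist" ([k1, k2, p1, p2, k3] as OpenCV has them; the pictures are not rectified), "origin" and "rotation" of the camera in the world. Camera axes: x right, y up, looking along -z (the intrinsics and any distortion apply to the point x, -y, -z); pixel columns grow to the right and rows downward; lengths in m; the calibration is good to about 2 mm. A picture is of the moment at which its call begins: read the wrist's pose just before it. calibration takes no time and is no camera call; for the wrist camera it gives the pose at the moment of the call.
- r.job_done(): hands the job in, once; it reports no verdict.
The state is a dict: "time_s": time; "joint_positions": joint angles; "joint_vel": joint speeds; "tau": joint torques, N m; "tool_pos": TCP position; "tool_rot": TCP orientation; "wrist_force": force on the tool from outside, world axes, zero at the start; "ft_torque": the same for the moment, N m; "finger_gap": opening from 0.0 (shut) to 1.0 (fully open).
Only numpy, scipy, OpenCV 4.12 (cv2) and the standard library are available. Lean on these libraries where they do the work, as an engineer would, in place of code of your own. Each camera call takes 0.05 s, during which the arm holds its last target.

### The job

Push the lever of the light attenuator with a fingertip, away from its parked end at the right, click by click, and stop when it has dropped into the third notch, without going past it. Only then press the round shutter button on the bench to its left right down and let it come up again. Push gently and never pinch the lever, and leave the bottles and small things round about standing where they are.

Things in the scene. Friction and masses are not known exactly. Their poses are not given: they have to be found in the camera images.
- attenuator: Grey metal box fixed to the bench, 80 mm (its x) by 180 mm (its y) by 46 mm high; origin at the centre of its underside, z up. A lengthwise slot (along its y) in the top carries the lever. A round light port (30 mm across, 10 mm proud) stands on each long side, at its y = +45 mm.
- paddle (a point): Centre of the lever's upright black paddle: 26 mm along the box's x, 14 mm along its y (the way it slides), 28 mm high; underside 10 mm above the box's top, top 84 mm above the bench. Axes as the box's; at lever = 0 it is at the box's y = -47 mm.
- lever (a joint): Lever travel (m) along the box's +y: 0 at the parked end, stop 0.094. Starts loose at 0 to 0.008. Notches at 0.026, 0.042, 0.058 (third), 0.074, 0.090; ridge tops 8 mm before each. Friction 1 to 2 N; pushing out of a notch takes 5 to 8 N, fading towards the ridge top. Within 3 mm of a ridge top it may stick; farther on it snaps by itself to the notch's middle and stays.
- shutter_base: Housing of the shutter button, fixed by itself on the bench to the left of the attenuator: a grey disc 44 mm across, 12 mm high, with one round black push cap 28 mm across on top; origin at the centre of its underside.
- shutter_top (a point): Centre of the top face of the push cap, 22 mm above the bench when up; it moves down with the cap.
- shutter (a joint): How far the cap is pressed, in m: 0 up, 0.006 right down. It springs back; fully down takes about 5 N.
- the_vial_0: Bystander, loose: clear sample vial with blue cap, 24 mm across, 50 mm high, just beyond the attenuator; origin at the centre of its underside.
- the_oil_bottle: Bystander, loose: small white bottle with a red cap, 26 mm across, 50 mm high, just beyond the attenuator; origin at the centre of its underside.
- the_dropper_1: Bystander, loose: dropper bottle with black rubber bulb, 33 mm across, 106 mm high, at the left end of the attenuator; origin at the centre of its underside.
- the_cover_slips: Bystander, loose: small square box with blue lid, 31 x 31 x 14 mm, on the robot's side of the attenuator; origin at the centre of its underside.
- the_eraser: Bystander, loose: eraser in a blue sleeve, 19 x 42 x 12 mm, on the robot's side of the attenuator; origin at the centre of its underside.
There are look-alikes about, which are no part of the job. Leave any brown or turquoise look-alike of the shutter_base alone.

How it is judged:
On the way, in this order (a step that is already met when the one before it is completed fails the run):
1. the lever rests in the third notch (value of joint lever between 0.055 and 0.061 m), for 0.3 s.
2. the shutter button is pressed right down (value of joint shutter above 0.0045 m), for 0.05 s.
At the end, for the whole second after the job is handed in: The lever rests in the third notch (0.058 m, within 3 mm) and the shutter button has come up again (pressed less than 1.5 mm) (all of step 1 and value of joint shutter below 0.0015 m); the robot touches nothing.
It fails at once if the lever goes past the third notch, over the ridge beyond it (value of joint lever above 0.066 m).
It fails at once if the shutter is pressed while the lever is not in the third notch (value of joint shutter above 0.003 m and (value of joint lever below 0.055 m or value of joint lever above 0.061 m)).
It fails at once if the lever is pinched or shoved hard (more than 18 N) (contact force between the fingers and lever above 18 N).
It fails at once if a bystander is shifted by more than 20 mm, lifted or tipped over (distance of any of the_vial_0, the_oil_bottle, the_dropper_1, the_cover_slips, the_eraser from where it was at the start of the episode above 0.02 m or angle between any of the_vial_0, the_oil_bottle, the_dropper_1's own z axis and vertical above 0.5 rad).
It also fails if it takes over 58 s, if anything falls off the work surface, if the arm or the gripper's body presses on something with over 40 N, if the wrist force passes 120 N, or if a joint passes its speed limit or range.

## Working session

There is one attempt and no reset: what is moved stays moved. The work goes in short steps, Python scripts to look and compute and a tool call to move; the robot and the scene stay as the last step left them, time stands still between calls to the robot, and variables do not carry over. Pictures are saved under pics/ and viewed, and the job is handed in when it is done.

Besides the shell and the picture viewer there is one more tool, called after "Emit:" in YAML: its name, and indented under it one key for each argument. send_rows: Moves the arm, as the interface text tells. Its arguments: {"type":"object","properties":{"plan":{"type":"array"}},"required":["plan"]}

```bash
mkdir -p pics; ls; cat > h.py <<'E'
import numpy as np, cv2
from bench import r
def save(name,fn):
    p,d=r.capture(name); cv2.imwrite(f'pics/{fn}.png',p[:,:,::-1]); np.savez(f'pics/{fn}.npz',p=p,d=d,**{k:np.array(v) for k,v in r.calibration(name).items()})
    return p,d
def ray(fn,uv):
    z=np.load(f'pics/{fn}.npz'); K=z['camera_matrix'];D=z['dist']
    n=cv2.undistortPoints(np.array(uv,float).reshape(-1,1,2),K,D).reshape(-1,2)
    dc=np.c_[n[:,0],-n[:,1],-np.ones(len(n))]
    return z['origin'],dc@z['rotation'].T
def plane(fn,uv,h):
    o,d=ray(fn,uv); return o+d*((h-o[2])/d[:,2])[:,None]
def dep(fn,uv):
    z=np.load(f'pics/{fn}.npz'); o,d=ray(fn,uv); return np.array([o+dd*z['d'][int(round(v)),int(round(u))] for dd,(u,v) in zip(d,uv)])
def proj(fn,P):
    z=np.load(f'pics/{fn}.npz'); c=(np.atleast_2d(P)-z['origin'])@z['rotation']; c=c*[1,-1,-1]
    return cv2.projectPoints(c,np.zeros(3),np.zeros(3),z['camera_matrix'],z['dist'])[0].reshape(-1,2)
E
python3 - <<'E'
from h import *
np.set_printoptions(precision=4,suppress=True)
save('scene','s0');save('top','t0');save('wrist','w0')
print(r.observe())
for n in ('scene','top','wrist'): print(n,r.calibration(n))
E
```

```text
pics
{'time_s': 0.15, 'joint_positions': array([-1.406 ,  0.2764,  1.5059, -0.    ,  1.3607, -0.121 ]), 'joint_vel': array([ 0.0018, -0.002 , -0.0028, -0.0013, -0.0007,  0.0002]), 'tau': array([  0.0012, -41.7145, -24.6033,  -0.0002,   0.0077,   0.    ]), 'tool_pos': array([ 0.162 , -0.5512,  0.2143]), 'tool_rot': array([-3.1402, -0.0002,  0.2858]), 'wrist_force': array([ 0.6413, -0.613 , -0.8191]), 'ft_torque': array([-0.0284, -0.0183, -0.0092]), 'finger_gap': 0.9963790321255654}
scene {'camera_matrix': array([[482.2444,   0.    , 274.0797],
       [  0.    , 482.2444, 211.7677],
       [  0.    ,   0.    ,   1.    ]]), 'dist': array([-0.1594,  0.    ,  0.    ,  0.    ,  0.    ]), 'origin': array([-0.116 , -0.4723,  0.6751]), 'rotation': array([ 0.9389, -0.0072, -0.8252])}
top {'camera_matrix': array([[464.1744,   0.    , 278.0864],
       [  0.    , 464.1744, 207.2027],
       [  0.    ,   0.    ,   1.    ]]), 'dist': array([-0.082,  0.   ,  0.   ,  0.   ,  0.   ]), 'origin': array([0.3619, 0.0838, 0.9535]), 'rotation': array([ 0.1461,  0.0083, -1.5487])}
wrist {'camera_matrix': array([[305.4264,   0.    , 279.0665],
       [  0.    , 305.4264, 212.0236],
       [  0.    ,   0.    ,   1.    ]]), 'dist': array([-0.0196,  0.    ,  0.    ,  0.    ,  0.    ]), 'origin': array([ 0.2234, -0.5322,  0.3729]), 'rotation': array([-0.2599,  0.0016, -1.2852])}
```

```bash
python3 - <<'E'
s=open('h.py').read()
s=s.replace("def ray(","from scipy.spatial.transform import Rotation as Ro\ndef RM(z): return Ro.from_euler('xyz',z['rotation']).as_matrix()\ndef ray(")
s=s.replace("dc@z['rotation'].T","dc@RM(z).T").replace("@z['rotation']; c","@RM(z); c")
open('h.py','w').write(s)
E
```

```text
(no output)
```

View pics/s0.png

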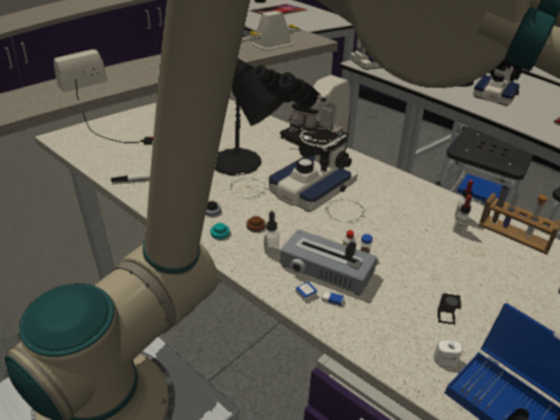

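View pics/t0.png

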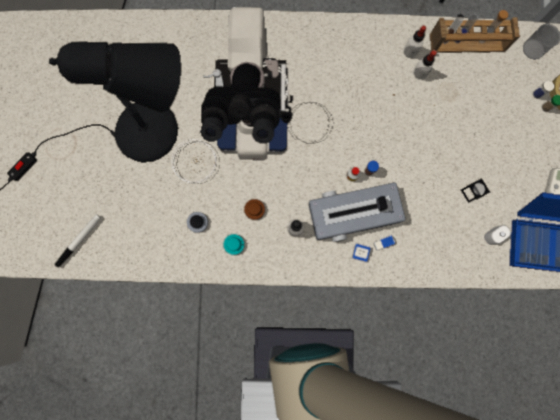

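View pics/w0.png

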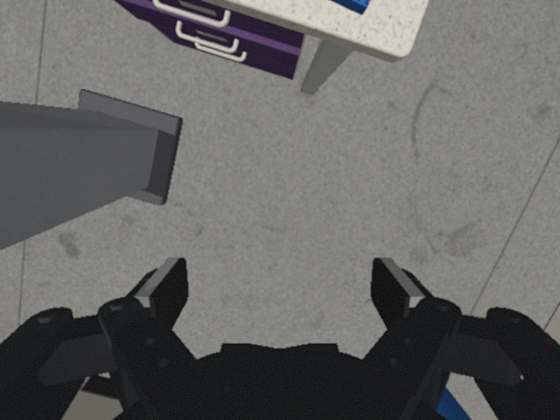

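```bash
python3 - <<'E'
from h import *
np.set_printoptions(precision=4,suppress=True)
t=cv2.imread('pics/t0.png');s=cv2.imread('pics/s0.png')
cv2.imwrite('pics/t0z.png',cv2.resize(t[145:285,170:430],None,fx=3,fy=3,interpolation=cv2.INTER_CUBIC))
cv2.imwrite('pics/s0z.png',cv2.resize(s[190:320,190:400],None,fx=3.8,fy=3.8,interpolation=cv2.INTER_CUBIC))
uv=[(357,210),(385,203),(297,227),(197,222),(255,209),(234,244),(355,173),(373,167),(362,253),(386,242),(250,200),(250,100),(230,90),(100,65),(170,70),(145,130),(365,240)]
for a,b in zip(uv,dep('t0',uv)): print(a,b)
E
```

```text
(357, 210) [ 0.4926 -0.0614  0.0483]
(385, 203) [ 0.5016 -0.1086  0.0865]
(297, 227) [0.4509 0.058  0.1014]
(197, 222) [0.4649 0.2581 0.023 ]
(255, 209) [0.4938 0.1412 0.0241]
(234, 244) [0.4223 0.1816 0.0213]
(355, 173) [ 0.5668 -0.0575  0.0496]
(373, 167) [ 0.5796 -0.0934  0.0508]
(362, 253) [ 0.4099 -0.0766  0.0162]
(386, 242) [ 0.4335 -0.127   0.009 ]
(250, 200) [0.5137 0.1527 0.0136]
(250, 100) [0.6104 0.135  0.3182]
(230, 90) [0.6295 0.1658 0.3079]
(100, 65) [0.6895 0.3845 0.2629]
(170, 70) [0.6976 0.2787 0.227 ]
(145, 130) [0.6537 0.3749 0.0326]
(365, 240) [ 0.4377 -0.0859 -0.0018]
```

View pics/t0z.png

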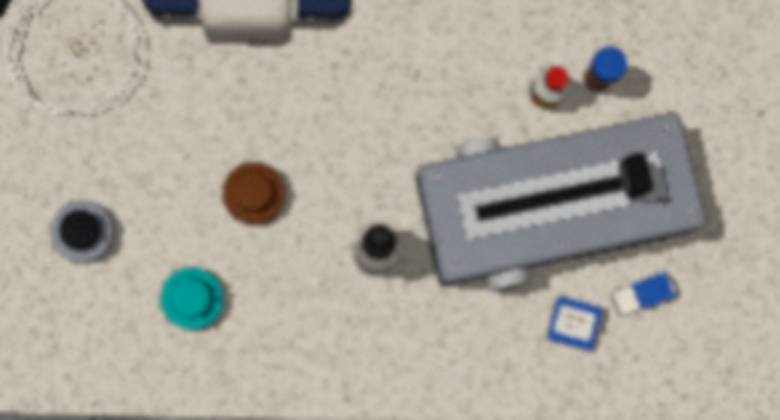

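View pics/s0z.png

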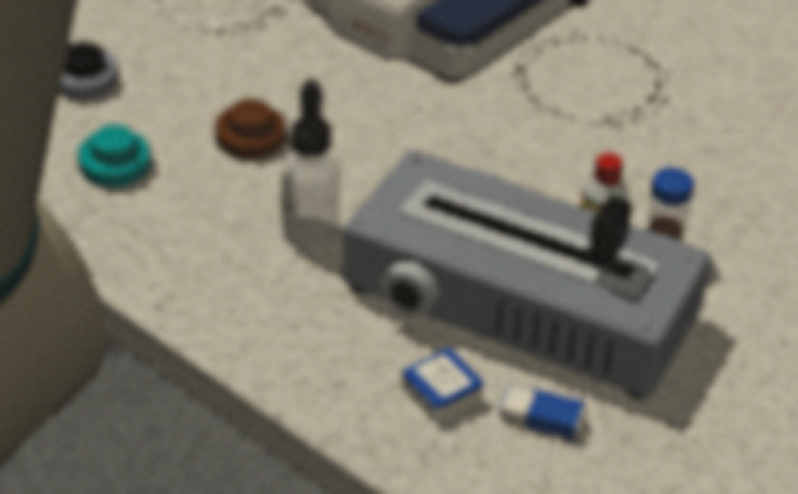

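```bash
python3 - <<'E'
from h import *
np.set_printoptions(precision=4,suppress=True)
z=np.load('pics/t0.npz');d=z['d'];p=z['p']
# world map
vv,uu=np.mgrid[145:285,170:430]
uv=np.c_[uu.ravel(),vv.ravel()].astype(float)
o,dr=ray('t0',uv); W=o+dr*d[145:285,170:430].ravel()[:,None]
def sel(m): return W[m]
x,y,h=W.T
box=(h>.038)&(h<.053)&(x>.42)&(x<.56)&(y<.03)&(y>-.17)
m=np.zeros(d.shape,np.uint8); m[vv.ravel()[box],uu.ravel()[box]]=255
m=cv2.morphologyEx(m,cv2.MORPH_CLOSE,np.ones((9,9)));m=cv2.morphologyEx(m,cv2.MORPH_OPEN,np.ones((9,9)))
c=max(cv2.findContours(m,0,2)[0],key=cv2.contourArea)
P=plane('t0',c.reshape(-1,2),0.046)
rect=cv2.minAreaRect((P[:,:2]*1000).astype(np.float32)); print('box rect mm',rect)
print('top h',np.median(h[box]))
pad=(h>.07)&(h<.1)&(x>.45)&(y<-.05)&(y>-.17); print('pad',pad.sum(),W[pad].mean(0),np.median(h[pad])); pp=plane('t0',uv[pad],.084); print(cv2.minAreaRect((pp[:,:2]*1000).astype(np.float32)))
# shutter cap: black pixels
g=p[145:285,170:430].reshape(-1,3).max(1)
cap=(g<60)&(x>.42)&(x<.5)&(y>.22)&(y<.3); print('cap',cap.sum(),plane('t0',uv[cap],.022).mean(0),np.median(h[cap]))
base=(h>.006)&(x>.42)&(x<.5)&(y>.22)&(y<.3);print('base',base.sum(),W[base].mean(0))
q=plane('t0',uv[base],.015);print(q.min(0),q.max(0))
E
```

```text
box rect mm ((488.3750915527344, -62.71546936035156), (95.2711410522461, 180.7710723876953), 9.999183654785156)
top h 0.046916114002851006
pad 122 [ 0.5021 -0.1034  0.0825] 0.08357074968074929
((501.71844482421875, -102.72564697265625), (26.949010848999023, 17.29695701599121), 13.361613273620605)
cap 136 [0.4665 0.259  0.022 ] 0.0224027981368623
base 359 [0.4654 0.2593 0.0163]
[0.4452 0.2387 0.015 ] [0.4865 0.2805 0.015 ]
```

```bash
python3 - <<'E'
from h import *
np.set_printoptions(precision=4,suppress=True)
c=np.array([(418,168),(680,113),(706,226),(442,284)])/3+[170,145]
for fn in ['t0']:
  P=plane(fn,c,.046)[:,:2]; print(P, P.mean(0))
  print([np.linalg.norm(P[i]-P[(i+1)%4]) for i in range(4)])
  a=P[0]-P[1]; b=P[3]-P[2]; print(np.degrees(np.arctan2(-a[0],a[1])),np.degrees(np.arctan2(-b[0],b[1])))
  e=P[1]-P[2];f=P[0]-P[3]; print(np.degrees(np.arctan2(e[1],e[0])),np.degrees(np.arctan2(f[1],f[0])))
# slot dark line
s=np.array([(480,213),(655,178)])/3+[170,145]; S=plane('t0',s,.046); print(S, np.degrees(np.arctan2(-(S[0]-S[1])[0],(S[0]-S[1])[1])))
c=np.array([(415,152),(712,262),(640,393),(347,235)])/3.8+[190,190]
P=plane('s0',c,.046)[:,:2]; print('scene',P,P.mean(0))
E
```

```text
[[ 0.5089  0.0327]
 [ 0.5497 -0.1416]
 [ 0.4743 -0.1577]
 [ 0.4327  0.0161]] [ 0.4914 -0.0626]
[np.float64(0.17901627835570696), np.float64(0.07717233382641277), np.float64(0.17868376352465185), np.float64(0.07807831156544105)]
13.176912853786629 13.469365906264125
12.03305357074571 12.292081851032032
[[ 0.4799 -0.0084  0.046 ]
 [ 0.5056 -0.1242  0.046 ]] 12.514216794093677
scene [[ 0.507   0.0249]
 [ 0.5423 -0.1473]
 [ 0.4393 -0.1736]
 [ 0.4293  0.0055]] [ 0.4795 -0.0726]
```

```bash
python3 - <<'E'
from h import *
np.set_printoptions(precision=3,suppress=True)
z=np.load('pics/t0.npz');d=z['d']
uv=np.array([(u,v) for u in range(430,560,3) for v in range(150,285,3)],float)
W=dep('t0',uv);k=W[:,2]>.03;print(W[k].min(0),W[k].max(0)); print(W[W[:,2].argmax()])
uv=np.array([(u,v) for u in range(2,560,6) for v in range(150,330,6)],float)
W=dep('t0',uv);k=(W[:,2]>.09)&(W[:,0]>.3);print(W[k])
E
```

```text
[ 0.362 -0.483  0.03 ] [0.559 0.084 0.954]
[0.362 0.084 0.954]
[[ 0.362  0.084  0.954]
 [ 0.362  0.084  0.954]
 [ 0.362  0.084  0.954]
 [ 0.362  0.084  0.954]
 [ 0.362  0.084  0.954]
 [ 0.362  0.084  0.954]
 [ 0.46   0.06   0.104]
 [ 0.362  0.084  0.954]
 [ 0.362  0.084  0.954]
 [ 0.515 -0.397  0.101]
 [ 0.524 -0.4    0.117]
 [ 0.512 -0.399  0.118]
 [ 0.512 -0.408  0.122]
 [ 0.512 -0.422  0.12 ]]
```

Emit:
send_rows:
  plan:
    - [3,-1.95,0,0,0,0,0]
    - [3,-1.95,0,0,0,0,0]
    - [3,-1.95,0,0,0,0,0]
    - [3,-1.95,0,0,0,0,0]
    - [3,-1.95,0,0,0,0,0]

```text
time_s: 0.65
tool_pos: [0.2792, -0.4146, 0.2148]
tool_rot: [-3.141, -0.0, 0.285]
wrist_force: [0.2, -0.7, -0.2]
finger_gap: 0.149
```

Emit:
send_rows:
  plan:
    - [3,-1.95,0,0,0,0,0]
    - [3,-1.95,0,0,0,0,0]
    - [3,-1.95,0,0,0,0,0]
    - [3,-1.95,0,0,0,0,0]
    - [3,-1.95,0,0,0,0,0]

```text
time_s: 1.15
tool_pos: [0.3956, -0.2787, 0.2148]
tool_rot: [-3.141, 0.0, 0.286]
wrist_force: [0.3, -1.2, -0.2]
finger_gap: 0.0
```

Emit:
send_rows:
  plan:
    - [3,-1.95,0,0,0,0,0]
    - [3,-1.95,0,0,0,0,0]
    - [3,-1.95,0,0,0,0,0]
    - [3,-1.95,0,0,0,0,0]
    - [2,-1,0,0,0,0.06,0]

```text
time_s: 1.65
tool_pos: [0.5055, -0.1538, 0.2147]
tool_rot: [-3.141, -0.0, 0.226]
wrist_force: [-0.5, -1.9, 0.6]
finger_gap: -0.001
```

```bash
python3 - <<'E'
from h import *
np.set_printoptions(precision=4,suppress=True)
o=r.observe();print({k:o[k] for k in('time_s','tool_pos','tool_rot','wrist_force','finger_gap')})
save('wrist','w1'); save('top','t1')
E
```

```text
{'time_s': 1.65, 'tool_pos': array([ 0.5055, -0.1538,  0.2147]), 'tool_rot': array([-3.1406, -0.0001,  0.2261]), 'wrist_force': array([-0.4928, -1.9032,  0.5834]), 'finger_gap': -0.0013731804028893346}
```

View pics/w1.png

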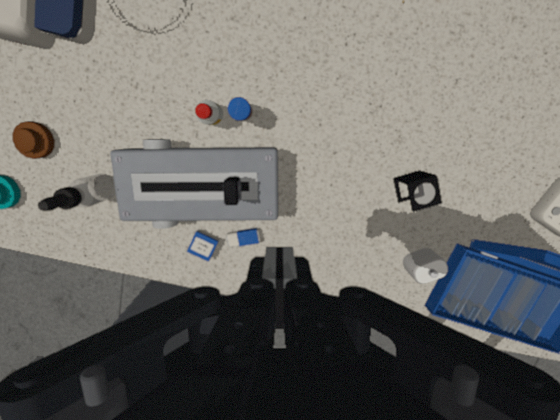

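```bash
python3 - <<'E'
from h import *
np.set_printoptions(precision=4,suppress=True)
w=cv2.imread('pics/w1.png')
cv2.imwrite('pics/w1z.png',cv2.resize(w[130:300,100:320],None,fx=3.5,fy=3.5,interpolation=cv2.INTER_CUBIC))
c=np.array([(113,150),(276,147),(278,219),(119,220)],float)
P=plane('w1',c,.046)[:,:2]; print(P, P.mean(0))
a=P[0]-P[1]; b=P[3]-P[2]; print(np.degrees(np.arctan2(-a[0],a[1])),np.degrees(np.arctan2(-b[0],b[1])),[np.linalg.norm(P[i]-P[(i+1)%4]) for i in range(4)])
z=np.load('pics/w1.npz');p=z['p']
vv,uu=np.mgrid[165:212,215:262]
W=dep('w1',np.c_[uu.ravel(),vv.ravel()]);k=W[:,2]>.072;print('pad',k.sum(),np.median(W[k],0),W[k].min(0),W[k].max(0))
print(dep('w1',[(280,262),(272,255),(290,255),(280,300),(266,255),(296,255)]))
E
```

```text
[[ 0.5127  0.0312]
 [ 0.5539 -0.1368]
 [ 0.4776 -0.1563]
 [ 0.4366  0.0176]] [ 0.4952 -0.0611]
13.764130503431137 13.284289254871151 [np.float64(0.1728994916010977), np.float64(0.07870065279176028), np.float64(0.1786878142454517), np.float64(0.07736189846242099)]
pad 424 [ 0.5048 -0.104   0.0832] [ 0.4905 -0.1373  0.072 ] [ 0.5697 -0.0936  0.3734]
[[ 0.5177 -0.1493  0.2537]
 [ 0.5164 -0.1458  0.2449]
 [ 0.5184 -0.1537  0.2452]
 [ 0.5088 -0.1513  0.2685]
 [ 0.5162 -0.1432  0.2457]
 [ 0.4219 -0.1929 -0.0002]]
```

View pics/w1z.png

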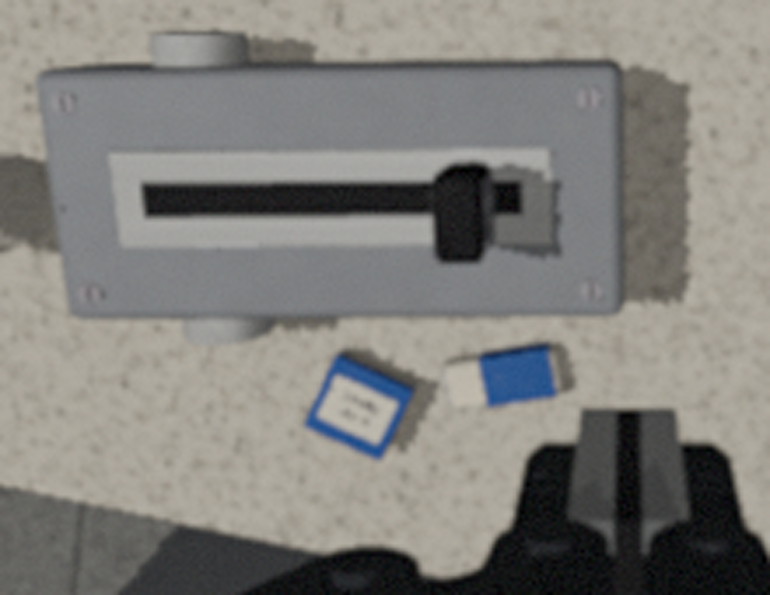

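```bash
python3 - <<'E'
from h import *
np.set_printoptions(precision=4,suppress=True)
t=np.array([.5055,-.1538,.2147])
print(proj('w1',[t,t-[0,0,.014],t+[0,0,.03]]))
z=np.load('pics/w1.npz');print(z['origin'],z['rotation']);d=z['d']
print(d[244:300:4,280]);print(d[252,262:300:2])
c=RM(z); print(c)
E
```

```text
[[283.0056 254.6967]
 [282.7728 245.6568]
 [283.6535 279.8739]]
[ 0.5697 -0.1373  0.3734] [-0.2568  0.0024 -1.3464]
[0.3969 0.1471 0.1406 0.1362 0.1334 0.1273 0.1241 0.1193 0.1172 0.1147
 0.1156 0.1173 0.1176 0.1167]
[0.3999 0.4003 0.1407 0.1417 0.1407 0.14   0.1424 0.14   0.1403 0.1406
 0.1409 0.141  0.1403 0.1406 0.1411 0.14   0.4001 0.4014 0.399 ]
[[ 0.2225  0.9428  0.2481]
 [-0.9749  0.2158  0.0542]
 [-0.0024 -0.254   0.9672]]
```

```bash
python3 - <<'E'
from h import *
np.set_printoptions(precision=4,suppress=True)
save('scene','s1')
s=cv2.imread('pics/s1.png')
t=np.array([.5055,-.1538,.2147])
pts=proj('s1',[t,t-[0,0,.014],t+[0,0,.03]]);print(pts)
for u,v in pts: cv2.circle(s,(int(round(u)),int(round(v))),1,(0,0,255),-1)
cv2.imwrite('pics/s1z.png',cv2.resize(s[130:320,240:450],None,fx=3,fy=3,interpolation=cv2.INTER_CUBIC))
E
```

```text
[[382.1651 197.24  ]
 [381.0512 203.9418]
 [384.602  182.4313]]
```

View pics/s1z.png

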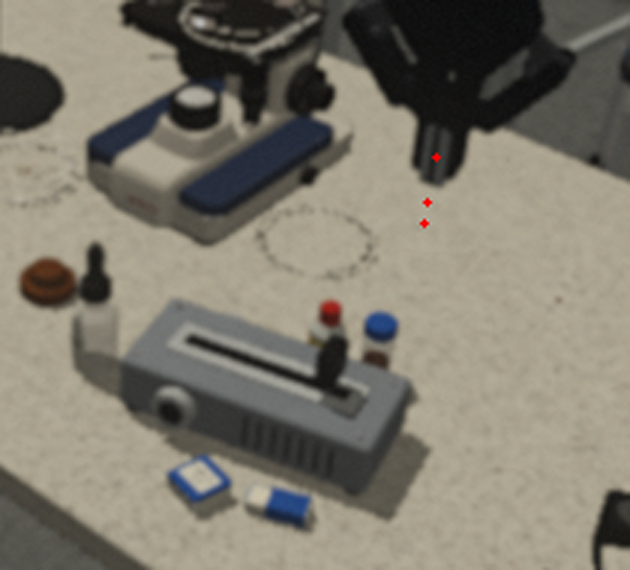

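```bash
python3 - <<'E'
from h import *
np.set_printoptions(precision=4,suppress=True)
for y in range(150,196,5):
  uv=(435/3+240-0, y/3+130); print(y,uv,dep('s1',[uv])[0])
print('paddle/box', dep('s1',[(332/3+240,350/3+130),(250/3+240,360/3+130),(400/3+240,450/3+130)]))
print(r.observe()['tool_pos'])
for v in range(244,262,2): print(v,dep('w1',[(274,v)])[0])
E
```

```text
150 (385.0, 180.0) [ 0.495  -0.1592  0.2567]
155 (385.0, 181.66666666666666) [ 0.4954 -0.1595  0.2534]
160 (385.0, 183.33333333333334) [ 0.4954 -0.1599  0.2504]
165 (385.0, 185.0) [ 0.4954 -0.1604  0.2473]
170 (385.0, 186.66666666666666) [ 0.4968 -0.1602  0.2433]
175 (385.0, 188.33333333333334) [ 0.498  -0.1602  0.2394]
180 (385.0, 190.0) [ 0.4965 -0.1614  0.2373]
185 (385.0, 191.66666666666666) [0.8206 0.0023 0.001 ]
190 (385.0, 193.33333333333334) [ 0.815  -0.0013  0.0003]
195 (385.0, 195.0) [ 0.8062 -0.0065  0.002 ]
paddle/box [[ 0.496  -0.1106  0.0854]
 [ 0.4893 -0.0532  0.0476]
 [ 0.5322 -0.1521 -0.0011]]
[ 0.5048 -0.1553  0.2146]
244 [ 0.4305 -0.1614 -0.0002]
246 [ 0.428  -0.1619  0.0005]
248 [ 0.5168 -0.1465  0.2367]
250 [ 0.5166 -0.1466  0.2387]
252 [ 0.5163 -0.1467  0.2404]
254 [ 0.5166 -0.1467  0.2437]
256 [ 0.5169 -0.1467  0.2467]
258 [ 0.5168 -0.1468  0.2486]
260 [ 0.517  -0.1468  0.2512]
```

Emit:
send_rows:
  plan:
    - [1.1,-2,2,0,0,0,0]
    - [0,0,3,0,0,0,0]
    - [0,0,3,0,0,0,0]
    - [0,0,3,0,0,0,0]
    - [0,0,0,0,0,0,0]

```text
time_s: 2.3
tool_pos: [0.5065, -0.1338, 0.1014]
tool_rot: [-3.137, 0.008, 0.225]
wrist_force: [0.0, 1.3, 0.5]
finger_gap: -0.0
```

```bash
python3 - <<'E'
from h import *
np.set_printoptions(precision=4,suppress=True)
o=r.observe();print({k:o[k] for k in('time_s','tool_pos','tool_rot','wrist_force','finger_gap')})
save('wrist','w2'); save('scene','s2')
w=cv2.imread('pics/w2.png');s=cv2.imread('pics/s2.png')
a=cv2.resize(w[120:320,140:400],None,fx=2.3,fy=2.3,interpolation=cv2.INTER_CUBIC)
b=cv2.resize(s[190:320,240:420],None,fx=3,fy=3,interpolation=cv2.INTER_CUBIC)
cv2.imwrite('pics/w2z.png',a);cv2.imwrite('pics/s2z.png',b)
E
```

```text
{'time_s': 2.3, 'tool_pos': array([ 0.5065, -0.1338,  0.1014]), 'tool_rot': array([-3.1367,  0.0082,  0.2253]), 'wrist_force': array([0.0399, 1.345 , 0.4845]), 'finger_gap': -0.00026671627304321885}
```

View pics/w2z.png

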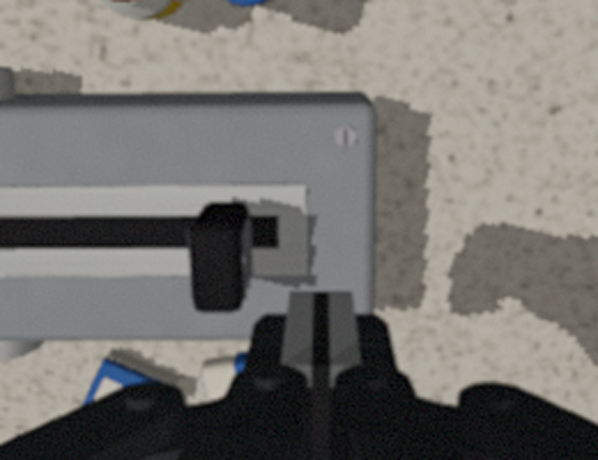

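View pics/s2z.png

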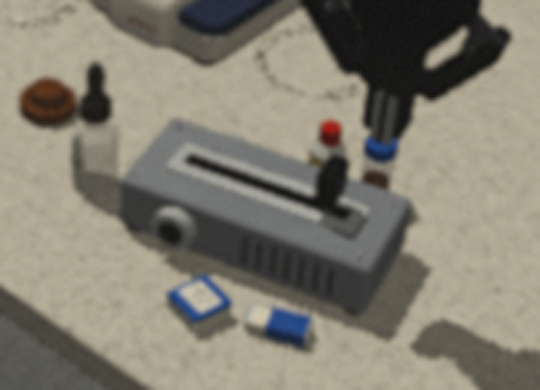

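```bash
python3 - <<'E'
from h import *
np.set_printoptions(precision=4,suppress=True)
for v in (248,250): print(dep('w2',[(268,v),(280,v),(291,v)]))
u=240+383/3
for y in range(120,142,3): print(y,dep('s2',[(u,190+y/3)])[0])
vv,uu=np.mgrid[200:260,215:250]
W=dep('w2',np.c_[uu.ravel(),vv.ravel()]);k=(W[:,2]>.076)&(W[:,2]<.09);print('pad',k.sum(),np.median(W[k],0),W[k].min(0),W[k].max(0))
E
```

```text
[[ 0.5715 -0.1192  0.2618]
 [ 0.5183 -0.1315  0.1257]
 [ 0.5193 -0.1366  0.1252]]
[[ 0.517  -0.126   0.1283]
 [ 0.5182 -0.1315  0.128 ]
 [ 0.5196 -0.1364  0.1287]]
120 [ 0.4994 -0.1391  0.1391]
123 [ 0.4992 -0.1395  0.1372]
126 [ 0.4988 -0.1401  0.1353]
129 [ 0.4983 -0.1407  0.1337]
132 [ 0.5005 -0.1398  0.1296]
135 [ 0.4975 -0.1417  0.1301]
138 [ 0.4982 -0.1417  0.1273]
141 [ 0.4992 -0.1415  0.1243]
pad 981 [ 0.5049 -0.1059  0.0853] [ 0.4901 -0.1154  0.076 ] [ 0.5162 -0.0962  0.0874]
```

Emit:
send_rows:
  plan:
    - [0,0,1,0,0,0,0]
    - [0,0,1,0,0,0,0]
    - [0,0,1,0,0,0,0]
    - [0,0,0.7,0,0,0,0]
    - [0,0,0,0,0,0,0]

```text
time_s: 2.9
tool_pos: [0.5098, -0.1338, 0.0668]
tool_rot: [-3.14, 0.002, 0.226]
wrist_force: [0.3, 0.3, 0.7]
finger_gap: 0.003
```

```bash
python3 - <<'E'
from h import *
np.set_printoptions(precision=4,suppress=True)
save('wrist','w3'); save('scene','s3')
s=cv2.imread('pics/s3.png')
b=cv2.resize(s[190:320,240:420],None,fx=3,fy=3,interpolation=cv2.INTER_CUBIC)
cv2.imwrite('pics/s3z.png',b)
print(dep('w3',[(272,250),(280,250),(291,250)]))
E
```

```text
[[ 0.5189 -0.1273  0.0913]
 [ 0.5197 -0.131   0.0911]
 [ 0.5208 -0.1361  0.0912]]
```

View pics/s3z.png

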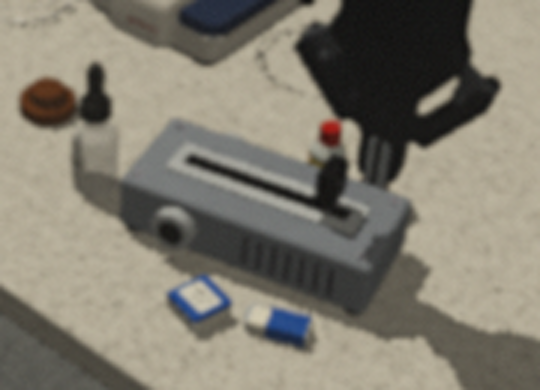

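```bash
python3 - <<'E'
from h import *
np.set_printoptions(precision=4,suppress=True)
for v in range(256,276,3): print(v,dep('w3',[(u,v) for u in (250,254,258,262,266)])[:, [1,2]].tolist())
s=cv2.imread('pics/w3.png');cv2.imwrite('pics/w3z.png',cv2.resize(s[150:320,180:380],None,fx=4,fy=3.5,interpolation=cv2.INTER_CUBIC))
E
```

```text
256 [[-0.1176000965080905, 0.04757076534209695], [-0.12003579488686496, 0.04939848424291776], [-0.12247276608248588, 0.04891924306486872], [-0.12494437886450575, 0.04783987326651418], [-0.12480963784516616, 0.09948879919244996]]
259 [[-0.11800445884448602, 0.04686712419943112], [-0.11995903830950261, 0.09332787907043513], [-0.12176700148656572, 0.09410111515495936], [-0.12356374416556601, 0.09460731035278347], [-0.12499887521833317, 0.10174211760626715]]
262 [[-0.11843731100265754, 0.09790763693178867], [-0.120209225688373, 0.09770540758974866], [-0.12199596119456388, 0.0971551844089085], [-0.12377859957724803, 0.09707052467086208], [-0.12505945343171224, 0.10617081886517431]]
265 [[-0.11872879363918101, 0.09968660461129997], [-0.12048934736920269, 0.09898473830989413], [-0.1222354647394928, 0.09942029721020959], [-0.12389899992657737, 0.10147333382318795], [-0.1251934461894681, 0.10896864499407127]]
268 [[-0.11900963326782561, 0.10243284591373442], [-0.12071239639434354, 0.10317924449389167], [-0.12238435310354943, 0.1042323843366722], [-0.12410863906945924, 0.10350303613416131], [-0.12533290382300458, 0.1114714697769441]]
271 [[-0.11927249321819015, 0.10622670301612085], [-0.1209030916206873, 0.10806571557186628], [-0.1226101049882874, 0.10618590058026242], [-0.12427840709665877, 0.10618733780041781], [-0.12539663791443392, 0.1150164187393636]]
274 [[-0.11951818330883411, 0.11013430598822388], [-0.12116094470268614, 0.10906380254693705], [-0.1227891450236032, 0.1091959888638996], [-0.1244234455494249, 0.10913173680387359], [-0.1254789540949991, 0.118025870087077]]
```

View pics/w3z.png

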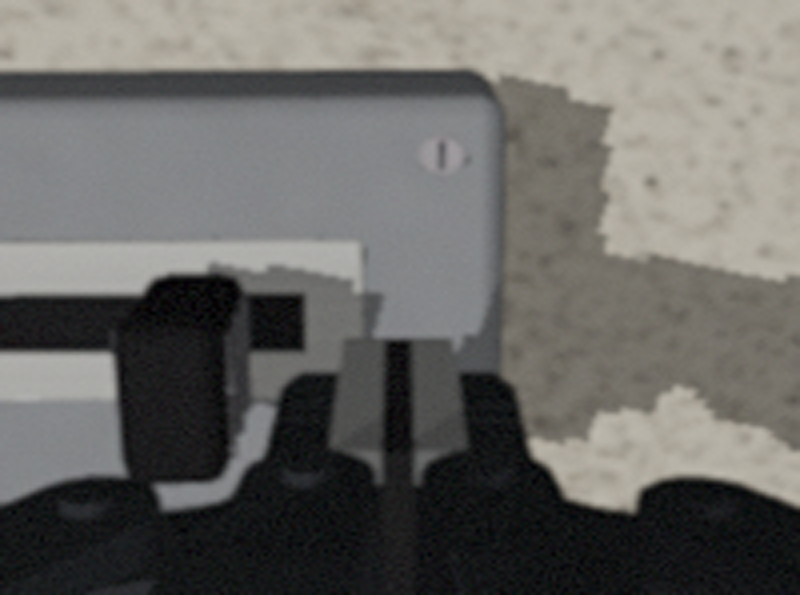

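```bash
python3 - <<'E'
from h import *
np.set_printoptions(precision=3,suppress=True)
for v in range(270,330,6): print(v,dep('w3',[(u,v) for u in (190,200,210,220,230,240,250)])[:, 2])
E
```

```text
270 [0.046 0.047 0.082 0.084 0.084 0.071 0.105]
276 [0.046 0.046 0.081 0.084 0.084 0.046 0.111]
282 [0.045 0.045 0.047 0.084 0.084 0.046 0.129]
288 [0.046 0.131 0.131 0.046 0.046 0.13  0.129]
294 [0.134 0.136 0.135 0.134 0.125 0.135 0.134]
300 [0.138 0.138 0.137 0.135 0.129 0.139 0.226]
306 [0.141 0.141 0.138 0.133 0.15  0.149 0.15 ]
312 [0.144 0.142 0.139 0.137 0.152 0.152 0.152]
318 [0.144 0.142 0.14  0.155 0.156 0.156 0.155]
324 [0.146 0.141 0.139 0.157 0.157 0.157 0.158]
```

Emit:
send_rows:
  plan:
    - [0,0.3,0.4,0,0,0,0]
    - [0,0,0.7,0,0,0,0]
    - [0,0,0.7,0,0,0,0]
    - [0,0,0.5,0,0,0,0]
    - [0,0,0,0,0,0,0]

```text
time_s: 3.5
tool_pos: [0.5106, -0.1368, 0.044]
tool_rot: [-3.14, 0.002, 0.226]
wrist_force: [-0.8, -1.1, 0.2]
finger_gap: 0.001
```

```bash
cat >> h.py <<'E'
B=np.array([.4945,-.0615]); YA=.228
def bx(p): 
    d=np.asarray(p)[...,:2]-B; c,s=np.cos(YA),np.sin(YA); return np.stack([d[...,0]*c+d[...,1]*s,-d[...,0]*s+d[...,1]*c],-1)
def pad(fn):
    z=np.load(f'pics/{fn}.npz'); v,u=np.mgrid[100:330,60:330] if fn[0]=='w' else np.mgrid[170:300,280:410]
    W=dep(fn,np.c_[u.ravel(),v.ravel()]); b=bx(W)
    k=(W[:,2]>.078)&(W[:,2]<.091)&(abs(b[:,0])<.018)&(b[:,1]>-.06)&(b[:,1]<.06); b=b[k]
    return k.sum(),np.median(b,0),b.min(0),b.max(0)
E
python3 - <<'E'
from h import *
np.set_printoptions(precision=4,suppress=True)
o=r.observe();print({k:o[k] for k in('time_s','tool_pos','tool_rot','wrist_force','finger_gap')},bx(o['tool_pos']))
save('wrist','w4')
print(pad('w4'),dep('w4',[(272,250),(280,250),(291,250)]))
s=cv2.imread('pics/w4.png');cv2.imwrite('pics/w4z.png',cv2.resize(s[150:320,180:380],None,fx=4,fy=3.5,interpolation=cv2.INTER_CUBIC))
E
```

```text
{'time_s': 3.5, 'tool_pos': array([ 0.5106, -0.1368,  0.044 ]), 'tool_rot': array([-3.1404,  0.0017,  0.2258]), 'wrist_force': array([-0.8373, -1.0977,  0.2283]), 'finger_gap': 0.0011690318211589408} [-0.0013 -0.077 ]
(np.int64(1033), array([ 0.0046, -0.0454]), array([-0.0082, -0.0519]), array([ 0.0101, -0.036 ])) [[ 0.5201 -0.1302  0.0696]
 [ 0.5207 -0.1339  0.0691]
 [ 0.5217 -0.139   0.0688]]
```

View pics/w4z.png

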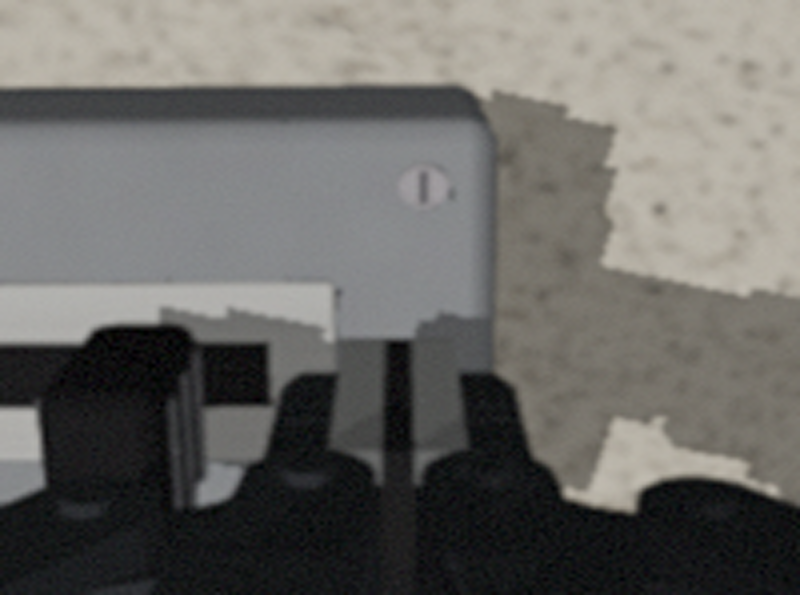

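Emit:
send_rows:
  plan:
    - [0,-0.2,0,0,0,0,0]
    - [0,-0.2,0,0,0,0,0]
    - [0,-0.2,0,0,0,0,0]
    - [0,-0.2,0,0,0,0,0]
    - [0,-0.2,0,0,0,0,0]

```text
time_s: 4.05
tool_pos: [0.5092, -0.1272, 0.0451]
tool_rot: [3.141, -0.0, 0.226]
wrist_force: [0.5, -0.0, 0.1]
finger_gap: 0.001
```

Emit:
send_rows:
  plan:
    - [0,-0.1,0,0,0,0,0]
    - [0,-0.1,0,0,0,0,0]
    - [0,-0.1,0,0,0,0,0]
    - [0,-0.1,0,0,0,0,0]
    - [0,-0.1,0,0,0,0,0]

```text
time_s: 4.55
tool_pos: [0.5082, -0.1229, 0.045]
tool_rot: [3.141, -0.0, 0.226]
wrist_force: [-0.0, -2.0, -0.4]
finger_gap: 0.006
```

```bash
python3 - <<'E'
from h import *
np.set_printoptions(precision=4,suppress=True)
o=r.observe();print(o['time_s'],o['tool_pos'],o['wrist_force'],bx(o['tool_pos']))
save('wrist','w5');save('scene','s5');save('top','t5')
print(pad('w5'),pad('s5'))
s=cv2.imread('pics/w5.png');cv2.imwrite('pics/w5z.png',cv2.resize(s[150:320,180:380],None,fx=4,fy=3.5,interpolation=cv2.INTER_CUBIC))
s=cv2.imread('pics/s5.png');cv2.imwrite('pics/s5z.png',cv2.resize(s[190:320,240:420],None,fx=4,fy=4,interpolation=cv2.INTER_CUBIC))
E
```

```text
4.55 [ 0.5082 -0.1229  0.045 ] [-0.0065 -2.0338 -0.3833] [-0.0006 -0.0629]
(np.int64(1319), array([ 0.0057, -0.0424]), array([-0.006, -0.06 ]), array([ 0.0106, -0.0329])) (np.int64(91), array([-0.0087, -0.0451]), array([-0.0174, -0.0599]), array([ 0.0081, -0.0357]))
```

View pics/w5z.png

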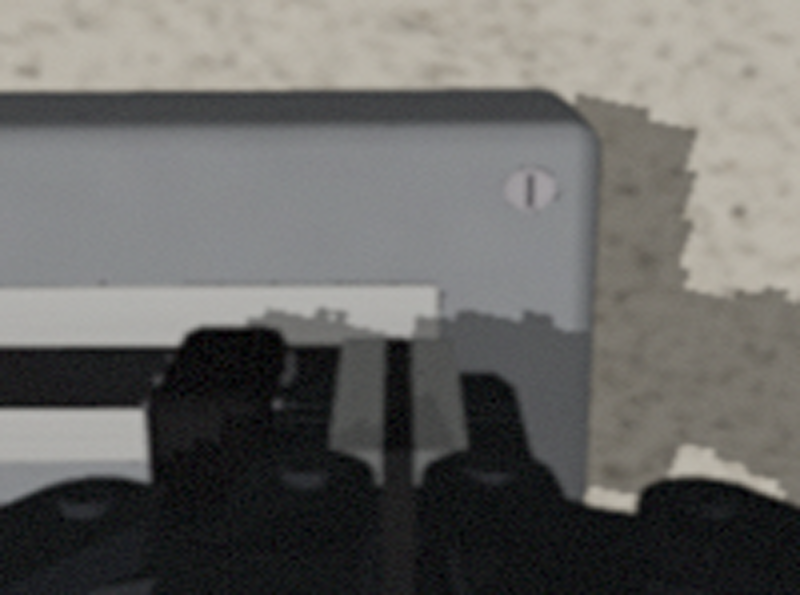

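View pics/s5z.png

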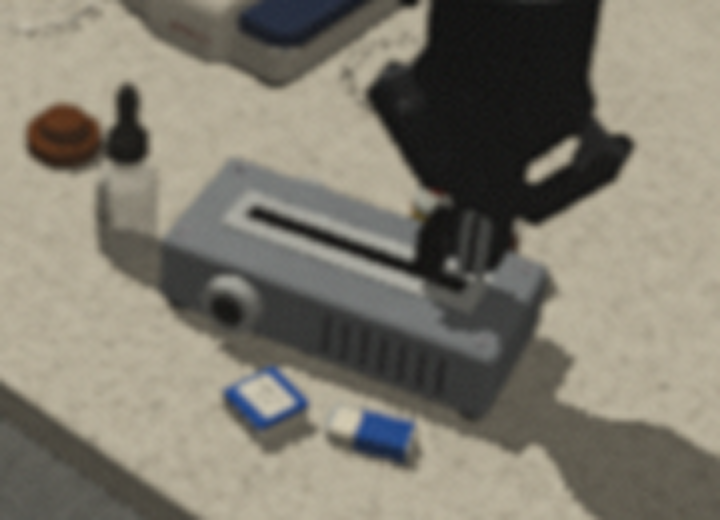

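Emit:
send_rows:
  plan:
    - [0,-0.1,0,0,0,0,0]
    - [0,-0.1,0,0,0,0,0]
    - [0,-0.1,0,0,0,0,0]
    - [0,-0.1,0,0,0,0,0]
    - [0,-0.1,0,0,0,0,0]

```text
time_s: 5.2
tool_pos: [0.5071, -0.1181, 0.0451]
tool_rot: [3.14, -0.0, 0.226]
wrist_force: [0.7, -4.5, -0.5]
finger_gap: -0.002
```

Emit:
send_rows:
  plan:
    - [0,-0.1,0,0,0,0,0]
    - [0,-0.1,0,0,0,0,0]
    - [0,-0.1,0,0,0,0,0]
    - [0,-0.1,0,0,0,0,0]
    - [0,-0.1,0,0,0,0,0]

```text
time_s: 5.7
tool_pos: [0.506, -0.1136, 0.0451]
tool_rot: [3.14, -0.0, 0.226]
wrist_force: [-0.7, -3.7, -0.8]
finger_gap: 0.003
```

Emit:
send_rows:
  plan:
    - [0,-0.1,0,0,0,0,0]
    - [0,-0.1,0,0,0,0,0]
    - [0,-0.1,0,0,0,0,0]
    - [0,-0.1,0,0,0,0,0]
    - [0,-0.1,0,0,0,0,0]

```text
time_s: 6.2
tool_pos: [0.5044, -0.1071, 0.0449]
tool_rot: [-3.14, 0.0, 0.226]
wrist_force: [-0.4, 0.6, 0.3]
finger_gap: 0.001
```

```bash
python3 - <<'E'
from h import *
np.set_printoptions(precision=4,suppress=True)
o=r.observe();print(o['time_s'],o['tool_pos'],o['wrist_force'],bx(o['tool_pos']))
save('wrist','w6')
print(pad('w6'))
s=cv2.imread('pics/w6.png');cv2.imwrite('pics/w6z.png',cv2.resize(s[150:320,180:380],None,fx=4,fy=3.5,interpolation=cv2.INTER_CUBIC))
E
```

```text
6.2 [ 0.5044 -0.1071  0.0449] [-0.423   0.5585  0.3457] [-0.0006 -0.0466]
(np.int64(1819), array([ 0.0058, -0.0262]), array([-0.0063, -0.0592]), array([ 0.0104, -0.0127]))
```

View pics/w6z.png

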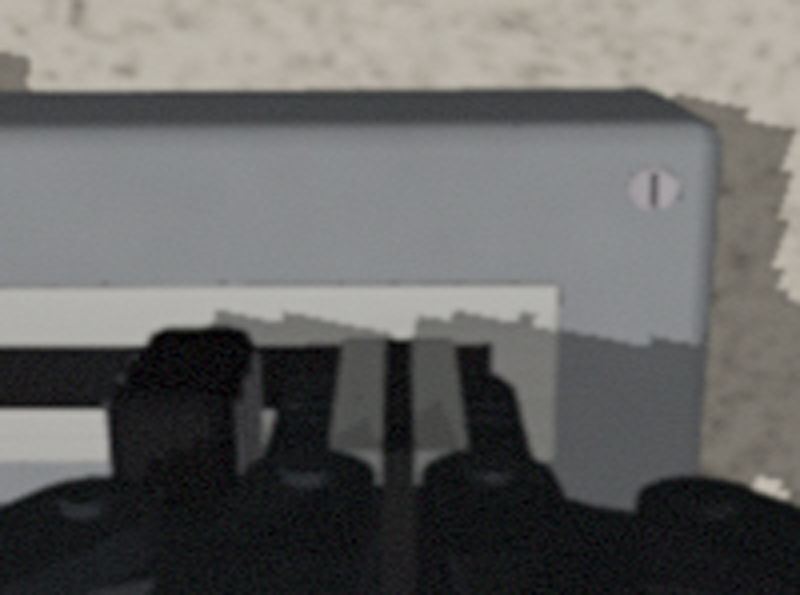

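Emit:
send_rows:
  plan:
    - [0,-0.1,0,0,0,0,0]
    - [0,-0.1,0,0,0,0,0]
    - [0,-0.1,0,0,0,0,0]
    - [0,-0.1,0,0,0,0,0]
    - [0,-0.1,0,0,0,0,0]

```text
time_s: 6.75
tool_pos: [0.5035, -0.1029, 0.045]
tool_rot: [3.142, 0.0, 0.226]
wrist_force: [0.1, -0.0, 1.1]
finger_gap: 0.0
```

Emit:
send_rows:
  plan:
    - [0,-0.1,0,0,0,0,0]
    - [0,-0.1,0,0,0,0,0]
    - [0,-0.1,0,0,0,0,0]
    - [0,-0.1,0,0,0,0,0]
    - [0,-0.1,0,0,0,0,0]

```text
time_s: 7.25
tool_pos: [0.503, -0.1002, 0.0451]
tool_rot: [3.138, -0.0, 0.227]
wrist_force: [-0.1, -6.1, -1.1]
finger_gap: -0.0
```

Emit:
send_rows:
  plan:
    - [0,-0.1,0,0,0,0,0]
    - [0,-0.1,0,0,0,0,0]
    - [0,-0.1,0,0,0,0,0]
    - [0,-0.1,0,0,0,0,0]
    - [0,0,0,0,0,0,0]

```text
time_s: 7.75
tool_pos: [0.5012, -0.0933, 0.0449]
tool_rot: [-3.14, 0.0, 0.225]
wrist_force: [-0.1, -0.9, -0.9]
finger_gap: 0.004
```

```bash
python3 - <<'E'
from h import *
np.set_printoptions(precision=4,suppress=True)
o=r.observe();print(o['time_s'],o['tool_pos'],o['wrist_force'],bx(o['tool_pos']))
save('wrist','w7')
print(pad('w7'))
s=cv2.imread('pics/w7.png');cv2.imwrite('pics/w7z.png',cv2.resize(s[150:320,180:380],None,fx=4,fy=3.5,interpolation=cv2.INTER_CUBIC))
E
```

```text
7.75 [ 0.5012 -0.0933  0.0449] [-0.1491 -0.8663 -0.9079] [-0.0006 -0.0325]
(np.int64(1748), array([ 0.0059, -0.0153]), array([-0.0061, -0.0454]), array([ 0.0106, -0.0028]))
```

View pics/w7z.png

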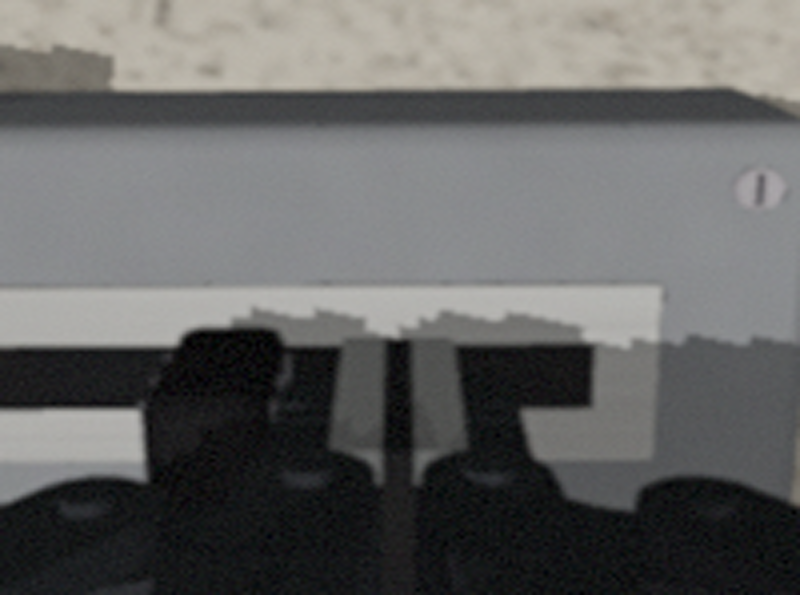

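Emit:
send_rows:
  plan:
    - [0,-0.1,0,0,0,0,0]
    - [0,-0.1,0,0,0,0,0]
    - [0,-0.1,0,0,0,0,0]
    - [0,0,0,0,0,0,0]
    - [0,0,0,0,0,0,0]

```text
time_s: 8.3
tool_pos: [0.5009, -0.0912, 0.045]
tool_rot: [3.142, -0.0, 0.226]
wrist_force: [0.4, -0.1, -0.1]
finger_gap: 0.006
```

```bash
python3 - <<'E'
from h import *
np.set_printoptions(precision=4,suppress=True)
o=r.observe();print(o['time_s'],o['tool_pos'],o['wrist_force'],bx(o['tool_pos']))
save('wrist','w8')
print(pad('w8'))
s=cv2.imread('pics/w8.png');cv2.imwrite('pics/w8z.png',cv2.resize(s[150:320,180:380],None,fx=4,fy=3.5,interpolation=cv2.INTER_CUBIC))
E
```

```text
8.3 [ 0.5009 -0.0912  0.045 ] [ 0.3729 -0.1298 -0.0583] [-0.0005 -0.0304]
(np.int64(1827), array([ 0.0059, -0.0102]), array([-0.006 , -0.0431]), array([0.0107, 0.0033]))
```

View pics/w8z.png

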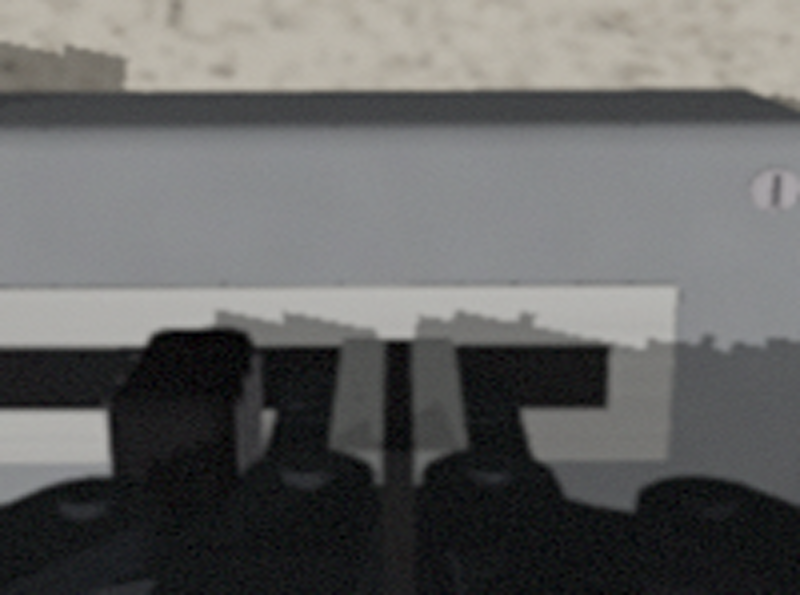

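Emit:
send_rows:
  plan:
    - [0,-0.1,0,0,0,0,0]
    - [0,-0.1,0,0,0,0,0]
    - [0,-0.1,0,0,0,0,0]
    - [0,-0.1,0,0,0,0,0]
    - [0,-0.1,0,0,0,0,0]

```text
time_s: 8.85
tool_pos: [0.4999, -0.087, 0.045]
tool_rot: [3.14, -0.0, 0.227]
wrist_force: [0.6, -4.2, -2.5]
finger_gap: 0.003
```

Emit:
send_rows:
  plan:
    - [0,-0.1,0,0,0,0,0]
    - [0,-0.1,0,0,0,0,0]
    - [0,-0.1,0,0,0,0,0]
    - [0,-0.1,0,0,0,0,0]
    - [0,-0.1,0,0,0,0,0]

```text
time_s: 9.35
tool_pos: [0.499, -0.0831, 0.0451]
tool_rot: [3.139, -0.0, 0.227]
wrist_force: [-0.8, -4.5, -0.9]
finger_gap: -0.002
```

Emit:
send_rows:
  plan:
    - [0,-0.1,0,0,0,0,0]
    - [0,-0.1,0,0,0,0,0]
    - [0,-0.1,0,0,0,0,0]
    - [0,0,0,0,0,0,0]
    - [0,0,0,0,0,0,0]

```text
time_s: 9.85
tool_pos: [0.4978, -0.078, 0.0449]
tool_rot: [-3.141, 0.0, 0.226]
wrist_force: [-0.6, 0.8, -0.8]
finger_gap: -0.0
```

```bash
python3 - <<'E'
from h import *
np.set_printoptions(precision=4,suppress=True)
o=r.observe();print(o['time_s'],o['tool_pos'],o['wrist_force'],bx(o['tool_pos']))
save('wrist','w9')
print(pad('w9'))
s=cv2.imread('pics/w9.png');cv2.imwrite('pics/w9z.png',cv2.resize(s[150:320,180:380],None,fx=4,fy=3.5,interpolation=cv2.INTER_CUBIC))
E
```

```text
9.85 [ 0.4978 -0.078   0.0449] [-0.5657  0.7918 -0.8012] [-0.0005 -0.0168]
(np.int64(1743), array([0.006 , 0.0006]), array([-0.0059, -0.0294]), array([0.0106, 0.0135]))
```

View pics/w9z.png

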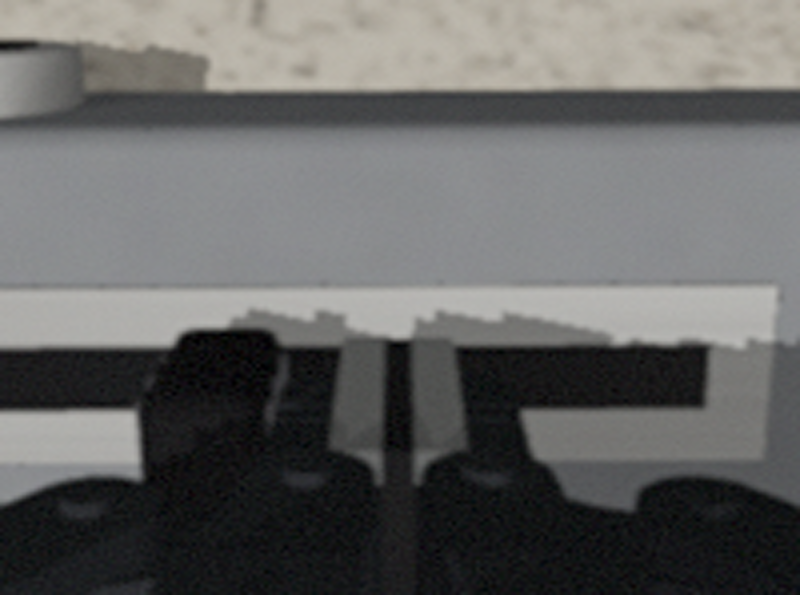

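Emit:
send_rows:
  plan:
    - [0,-0.1,0,0,0,0,0]
    - [0,-0.1,0,0,0,0,0]
    - [0,0,0,0,0,0,0]
    - [0,0,0,0,0,0,0]
    - [0,0,0,0,0,0,0]

```text
time_s: 10.4
tool_pos: [0.4975, -0.0767, 0.045]
tool_rot: [3.142, 0.0, 0.226]
wrist_force: [0.1, -0.2, 0.2]
finger_gap: -0.002
```

```bash
python3 - <<'E'
from h import *
np.set_printoptions(precision=4,suppress=True)
o=r.observe();print(o['time_s'],o['tool_pos'],o['wrist_force'],bx(o['tool_pos']))
save('wrist','w10')
print(pad('w10'))
s=cv2.imread('pics/w10.png');cv2.imwrite('pics/w10z.png',cv2.resize(s[150:320,180:380],None,fx=4,fy=3.5,interpolation=cv2.INTER_CUBIC))
E
```

```text
10.4 [ 0.4975 -0.0767  0.045 ] [ 0.0788 -0.182   0.2144] [-0.0005 -0.0155]
(np.int64(1797), array([0.0059, 0.0056]), array([-0.0062, -0.0281]), array([0.0106, 0.0193]))
```

View pics/w10z.png

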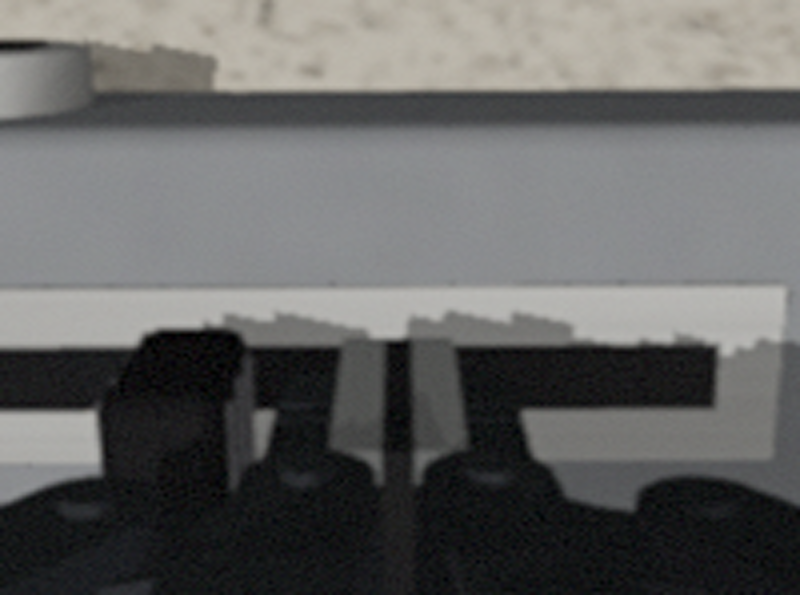

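Emit:
send_rows:
  plan:
    - [0,0.3,0,0,0,0,0]
    - [0,0.3,-0.5,0,0,0,0]
    - [0,0,-3,0,0,0,0]
    - [0,0,-4,0,0,0,0]
    - [0,0,-4,0,0,0,0]

```text
time_s: 10.95
tool_pos: [0.4985, -0.0828, 0.1613]
tool_rot: [-3.141, 0.001, 0.225]
wrist_force: [1.1, -0.8, 0.1]
finger_gap: 0.002
```

```bash
python3 - <<'E'
from h import *
np.set_printoptions(precision=4,suppress=True)
o=r.observe();print(o['time_s'],o['tool_pos'],o['wrist_force'],bx(o['tool_pos']))
save('wrist','w11');save('top','t11')
print(pad('w11'))
s=cv2.imread('pics/w11.png');cv2.imwrite('pics/w11z.png',s)
uv=np.array([(u,v) for u in range(40,320,2) for v in range(10,200,2)],float)
W=dep('t0',uv)
for y0 in np.arange(.04,.46,.04):
  for z0,z1 in ((.08,.15),(.15,.25),(.25,.5)):
    k=(W[:,2]>z0)&(W[:,2]<z1)&(W[:,1]>y0)&(W[:,1]<y0+.04)
    if k.any(): print(round(y0,2),z0,W[k][:,0].min())
E
```

```text
10.95 [ 0.4985 -0.0828  0.1613] [ 1.0526 -0.7574  0.0645] [-0.0009 -0.0216]
(np.int64(517), array([0.0029, 0.008 ]), array([-0.0127,  0.0008]), array([0.0139, 0.0164]))
0.04 0.08 0.644799337684006
0.04 0.15 0.6462641739217565
0.08 0.08 0.6454306246393751
0.08 0.15 0.6461971406819366
0.08 0.25 0.544568638127304
0.12 0.08 0.7777700919328199
0.12 0.15 0.6114693519229106
0.12 0.25 0.5448499257832676
0.16 0.15 0.6657287961464391
0.16 0.25 0.5458184392836412
0.2 0.15 0.6960667018043223
0.2 0.25 0.5544813182059144
0.24 0.15 0.6561376264980016
0.28 0.15 0.6472212119636012
0.32 0.15 0.6505748746863012
0.32 0.25 0.6688451290817089
0.36 0.08 0.6572475309046112
0.36 0.15 0.6569702101656344
0.36 0.25 0.6686020128262118
0.4 0.15 0.6678682228590467
0.4 0.25 0.6708857095863088
0.44 0.15 0.6714157081845273
0.44 0.25 0.6724114220938867
```

View pics/w11z.png

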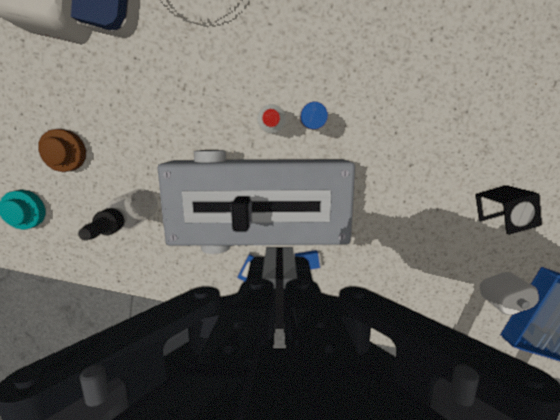

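Emit:
send_rows:
  plan:
    - [-1.4,-2.6,0,0,0,0,0]
    - [-1.4,-2.6,0,0,0,0,0]
    - [-1.4,-2.6,0,0,0,0,0]
    - [-1.4,-2.6,0,0,0,0,0]
    - [-1.4,-2.6,0,0,0,0,0]

```text
time_s: 11.55
tool_pos: [0.4003, 0.0291, 0.1596]
tool_rot: [-3.141, 0.001, 0.225]
wrist_force: [-0.2, 0.5, 0.1]
finger_gap: 0.002
```

Emit:
send_rows:
  plan:
    - [0.5,-2.2,0,0,0,0,0]
    - [0.5,-2.2,0,0,0,0,0]
    - [0.5,-2.2,0,0,0,0,0]
    - [0.5,-2.2,0,0,0,0,0]
    - [0.5,-2.2,0,0,0,0,0]

```text
time_s: 12.05
tool_pos: [0.4009, 0.142, 0.1597]
tool_rot: [3.141, 0.0, 0.226]
wrist_force: [1.0, 0.2, 0.1]
finger_gap: 0.004
```

Emit:
send_rows:
  plan:
    - [0.5,-2.2,0,0,0,0,0]
    - [0.5,-2.2,0,0,0,0,0]
    - [0.5,-2.2,0,0,0,0,0]
    - [0.5,-2.2,0,0,0,0,0]
    - [0.5,-2.2,0,0,0,0,0]

```text
time_s: 12.55
tool_pos: [0.4008, 0.2547, 0.1596]
tool_rot: [3.141, 0.001, 0.226]
wrist_force: [0.3, -0.4, 0.1]
finger_gap: 0.003
```

```bash
python3 - <<'E'
from h import *
np.set_printoptions(precision=4,suppress=True)
o=r.observe();print(o['time_s'],o['tool_pos'],o['tool_rot'],o['wrist_force'],o['joint_positions'])
save('wrist','w12');save('top','t12')
E
```

```text
12.55 [0.4008 0.2547 0.1596] [3.1412 0.0006 0.2257] [ 0.313  -0.4186  0.1278] [ 0.4197  0.1665  1.7983 -0.0002  1.1775  1.7649]
```

View pics/w12.png

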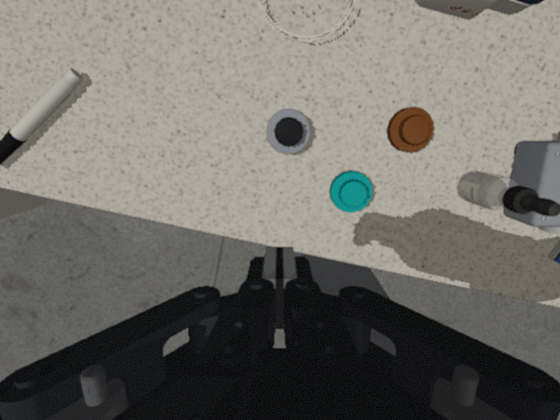

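View pics/t12.png

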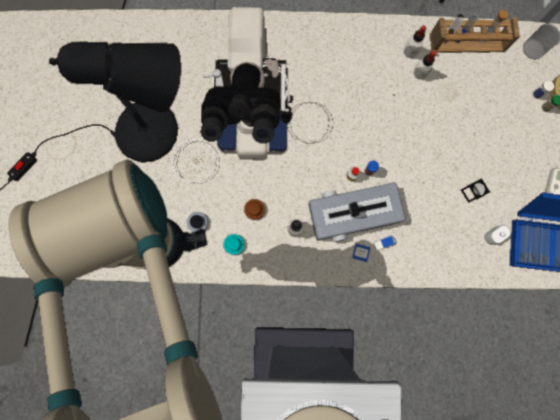

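```bash
python3 - <<'E'
from h import *
np.set_printoptions(precision=4,suppress=True)
z=np.load('pics/w12.npz');p=z['p']
vv,uu=np.mgrid[105:160,262:316]; g=p[105:160,262:316].max(2)
k=(g<60); m=k.astype(np.uint8); n,l,st,ce=cv2.connectedComponentsWithStats(m); i=1+st[1:,4].argmax(); c=ce[i]+[262,105]; print(c,st[i])
a=plane('w12',[c],.022)[0];print(a,dep('w12',[c]))
t=np.load('pics/t0.npz')['p'][208:236,184:212].max(2)<60
n,l,st,ce=cv2.connectedComponentsWithStats(t.astype(np.uint8)); i=1+st[1:,4].argmax(); c2=ce[i]+[184,208]; print(c2,st[i],plane('t0',[c2],.022))
o1,d1=ray('w12',[c]);o2,d2=ray('t0',[c2])
A=np.c_[d1[0],-d2[0]];s=np.linalg.lstsq(A,o2-o1,rcond=None)[0];P1=o1+d1[0]*s[0];P2=o2+d2[0]*s[1];print('tri',P1,P2)
print('fingertip',dep('w12',[(268,250),(280,250),(291,250)]))
print('lever',pad('t12'))
vv,uu=np.mgrid[190:230,320:400];W=dep('t12',np.c_[uu.ravel(),vv.ravel()]);k=(W[:,2]>.07)&(W[:,2]<.1);pp=plane('t12',np.c_[uu.ravel(),vv.ravel()][k],.084)
vv,uu=np.mgrid[180:225,360:410];W=dep('t0',np.c_[uu.ravel(),vv.ravel()]);k=(W[:,2]>.07)&(W[:,2]<.1);qq=plane('t0',np.c_[uu.ravel(),vv.ravel()][k],.084)
print(bx(pp).mean(0),bx(qq).mean(0))
E
```

```text
[288.6549 131.4687] [ 13  13  28  28 623]
[0.465  0.2653 0.022 ] [[0.465  0.2653 0.0234]]
[196.6912 221.2868] [  6   7  14  13 136] [[0.4665 0.259  0.022 ]]
tri [0.4651 0.2647 0.0011] [0.4688 0.2629 0.0012]
fingertip [[0.4095 0.2665 0.1838]
 [0.4112 0.2611 0.1851]
 [0.4122 0.256  0.1846]]
lever (np.int64(105), array([-0.002 ,  0.0125]), array([-0.0148,  0.0038]), array([0.0111, 0.0197]))
[-0.0024  0.0131] [-0.0023 -0.0421]
```

Emit:
send_rows:
  plan:
    - [1.6,0.2,2,0,0,0,0]
    - [1.6,0.2,2,0,0,0,0]
    - [1.6,0.2,2,0,0,0,0]
    - [1.6,0.2,2,0,0,0,0]
    - [0,0,1.5,0,0,0,0]

```text
time_s: 13.15
tool_pos: [0.4672, 0.2597, 0.0635]
tool_rot: [3.141, -0.001, 0.225]
wrist_force: [0.5, -0.4, -0.0]
finger_gap: -0.002
```

```bash
python3 - <<'E'
from h import *
np.set_printoptions(precision=4,suppress=True)
o=r.observe();print(o['time_s'],o['tool_pos'],o['tool_rot'],o['wrist_force'])
save('wrist','w13');save('scene','s13');save('top','t13')
print('fingertip',dep('w13',[(268,250),(280,250),(291,250)]))
E
```

```text
13.15 [0.4672 0.2597 0.0635] [ 3.1407 -0.0006  0.2248] [ 0.4599 -0.4149 -0.0467]
fingertip [[0.4725 0.2673 0.0855]
 [0.4734 0.2617 0.0846]
 [0.475  0.2568 0.0856]]
```

View pics/w13.png

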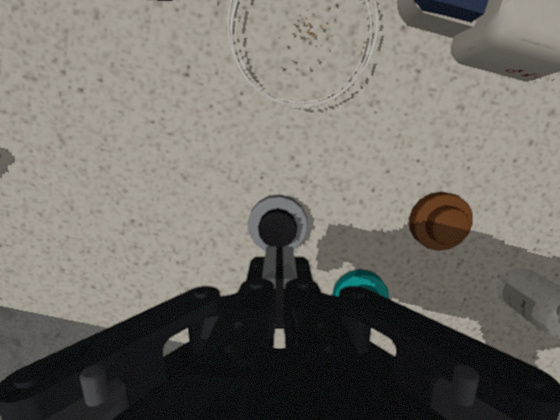

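View pics/s13.png

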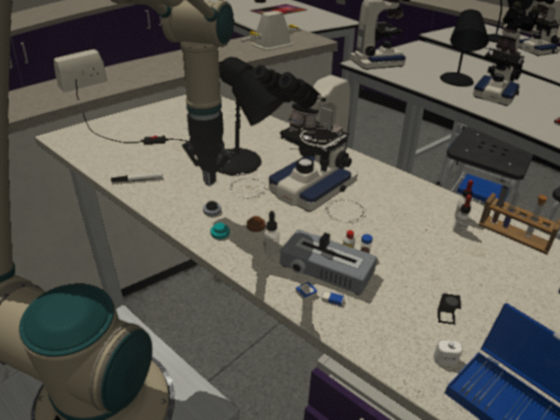

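```bash
python3 - <<'E'
from h import *
np.set_printoptions(precision=4,suppress=True)
print(plane('w13',[(277,208),(258,228),(297,228),(277,228)],.022))
s=cv2.imread('pics/w13.png');cv2.imwrite('pics/w13z.png',cv2.resize(s[185:305,200:360],None,fx=5,fy=5,interpolation=cv2.INTER_CUBIC))
E
```

```text
[[0.4773 0.2644 0.022 ]
 [0.4608 0.2739 0.022 ]
 [0.4667 0.248  0.022 ]
 [0.4636 0.2613 0.022 ]]
```

View pics/w13z.png

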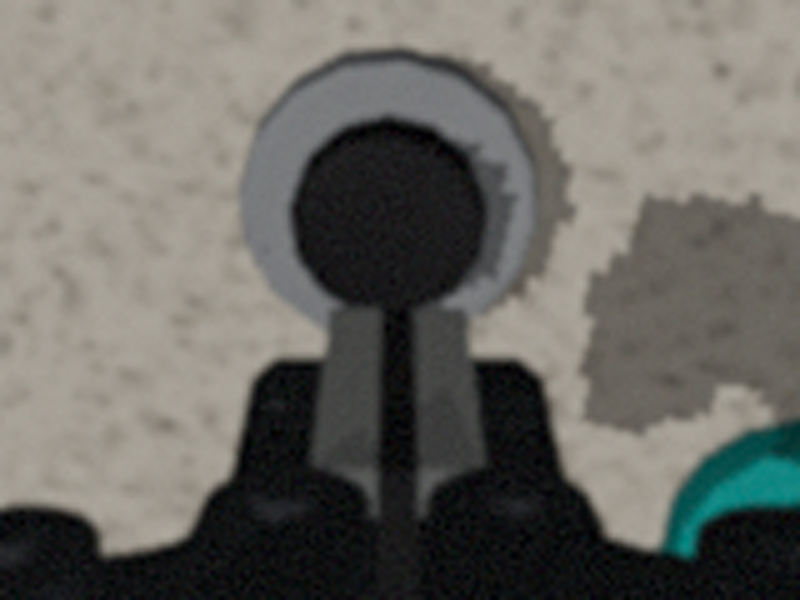

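Emit:
send_rows:
  plan:
    - [0.1,-0.2,1,0,0,0,0]
    - [0,0,1.5,0,0,0,0]
    - [0,0,1.5,0,0,0,0]
    - [0,0,1,0,0,0,0]
    - [0,0,0.3,0,0,0,0]

```text
time_s: 13.8
tool_pos: [0.4651, 0.2626, 0.0113]
tool_rot: [3.141, 0.001, 0.226]
wrist_force: [0.3, 0.1, 0.7]
finger_gap: -0.003
```

```bash
python3 - <<'E'
from h import *
np.set_printoptions(precision=4,suppress=True)
o=r.observe();print(o['time_s'],o['tool_pos'],o['tool_rot'],o['wrist_force'])
save('wrist','w14')
print('fingertip',dep('w14',[(268,249),(280,249),(291,249)]))
s=cv2.imread('pics/w14.png');cv2.imwrite('pics/w14z.png',cv2.resize(s[185:305,200:360],None,fx=5,fy=5,interpolation=cv2.INTER_CUBIC))
E
```

```text
13.8 [0.4651 0.2626 0.0113] [3.1413 0.0011 0.2259] [0.3466 0.1349 0.6987]
fingertip [[0.4736 0.2712 0.0347]
 [0.4752 0.2658 0.0354]
 [0.4762 0.2607 0.0351]]
```

View pics/w14z.png

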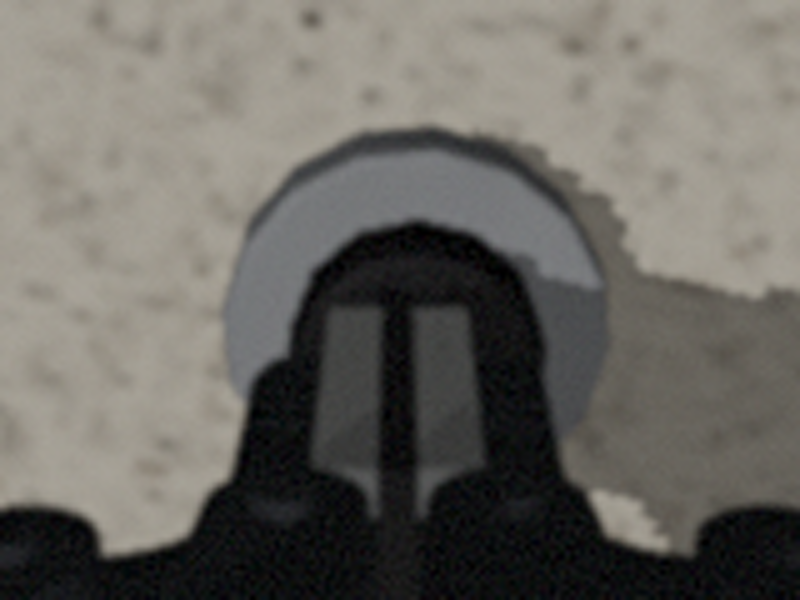

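Emit:
send_rows:
  plan:
    - [0,0,0.3,0,0,0,0]
    - [0,0,0.3,0,0,0,0]
    - [0,0,0.3,0,0,0,0]
    - [0,0,0.2,0,0,0,0]
    - [0,0,0.2,0,0,0,0]

```text
time_s: 14.35
tool_pos: [0.4663, 0.2631, -0.0005]
tool_rot: [-3.141, -0.001, 0.226]
wrist_force: [-1.1, -1.1, 17.1]
finger_gap: 0.002
```

Emit:
send_rows:
  plan:
    - [0,0,0.1,0,0,0,0]
    - [0,0,0.1,0,0,0,0]
    - [0,0,0.1,0,0,0,0]
    - [0,0,0.1,0,0,0,0]
    - [0,0,0,0,0,0,0]

```text
time_s: 14.85
tool_pos: [0.4664, 0.2632, -0.0008]
tool_rot: [-3.141, -0.003, 0.226]
wrist_force: [-6.9, -3.0, 33.3]
finger_gap: -0.004
```

```bash
python3 - <<'E'
from h import *
np.set_printoptions(precision=4,suppress=True)
save('wrist','w15');save('scene','s15')
o=r.observe();print(o['time_s'],o['tool_pos'],o['tool_rot'],o['wrist_force'])
print('fingertip',dep('w15',[(268,249),(280,249),(291,249)]), 'cap',dep('w15',[(280,240),(282,236),(280,232),(284,238)]),'w14 cap',dep('w14',[(280,240),(282,236),(280,243),(284,238)]))
s=cv2.imread('pics/w15.png');cv2.imwrite('pics/w15z.png',cv2.resize(s[185:305,200:360],None,fx=5,fy=5,interpolation=cv2.INTER_CUBIC))
s=cv2.imread('pics/s15.png');cv2.imwrite('pics/s15z.png',cv2.resize(s[130:260,150:300],None,fx=4,fy=4,interpolation=cv2.INTER_CUBIC))
E
```

```text
14.95 [ 0.4664  0.2631 -0.0008] [-3.1413 -0.003   0.226 ] [-7.4548 -3.2238 33.4711]
fingertip [[0.4747 0.2717 0.0225]
 [0.4761 0.2662 0.023 ]
 [0.4773 0.2611 0.023 ]] cap [[0.477  0.2664 0.013 ]
 [0.4789 0.2658 0.0118]
 [0.4807 0.2672 0.0118]
 [0.4782 0.2646 0.0122]] w14 cap [[0.4744 0.2655 0.021 ]
 [0.477  0.2651 0.0218]
 [0.473  0.2652 0.0216]
 [0.4757 0.2637 0.0205]]
```

View pics/w15z.png

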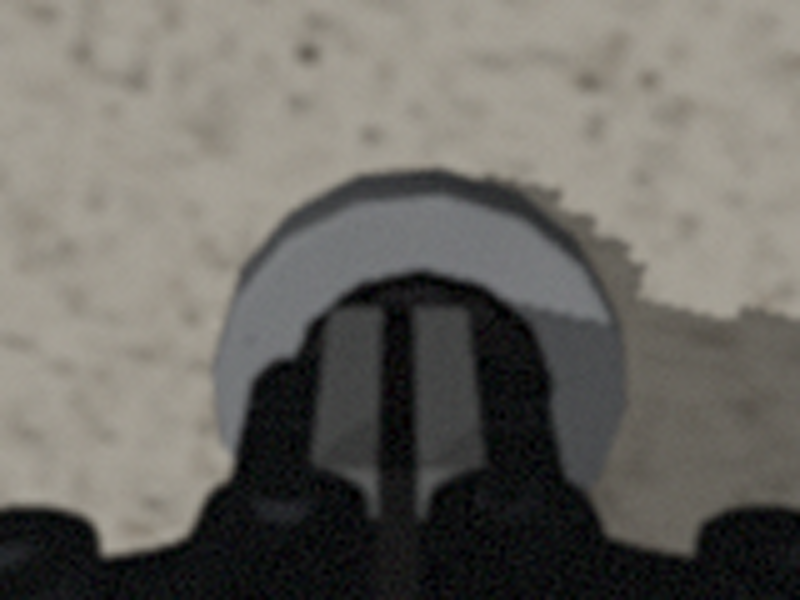

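View pics/s15z.png

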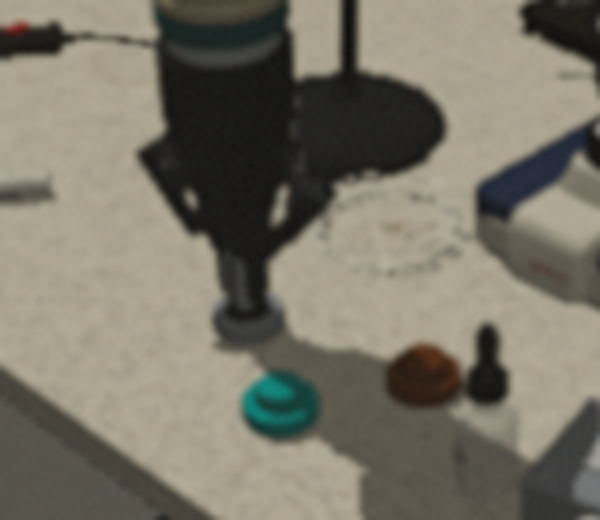

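```bash
python3 - <<'E'
from h import *
np.set_printoptions(precision=4,suppress=True)
for v in range(238,248): print(v,dep('w15',[(u,v) for u in (276,280,284,288)])[:,2])
E
```

```text
238 [0.0114 0.0117 0.0122 0.0113]
239 [0.0124 0.012  0.0115 0.0122]
240 [0.0127 0.013  0.0131 0.0121]
241 [0.0127 0.0126 0.0146 0.0129]
242 [0.0139 0.0149 0.0143 0.0144]
243 [0.0146 0.0153 0.0144 0.0137]
244 [0.0147 0.0154 0.015  0.0149]
245 [0.0153 0.0141 0.0149 0.0137]
246 [0.0154 0.0138 0.0142 0.0159]
247 [0.02   0.0197 0.0211 0.0198]
```

Emit:
send_rows:
  plan:
    - [0,0,-0.4,0,0,0,0]
    - [0,0,-0.4,0,0,0,0]
    - [0,0,-0.8,0,0,0,0]
    - [0,0,-2,0,0,0,0]
    - [0,0,-3,0,0,0,0]

```text
time_s: 15.45
tool_pos: [0.4638, 0.2619, 0.0598]
tool_rot: [3.141, 0.006, 0.226]
wrist_force: [0.9, -0.4, -0.4]
finger_gap: 0.002
```

Emit:
send_rows:
  plan:
    - [-1.5,0,-2,0,0,0,0]
    - [-1.5,0,-2,0,0,0,0]
    - [-1.5,0,-2,0,0,0,0]
    - [-1,0,0,0,0,0,0]
    - [0,0,0,0,0,0,0]

```text
time_s: 15.95
tool_pos: [0.4104, 0.25, 0.1206]
tool_rot: [3.141, 0.002, 0.226]
wrist_force: [0.5, -0.1, -0.5]
finger_gap: -0.002
```

```bash
python3 - <<'E'
from h import *
np.set_printoptions(precision=4,suppress=True)
o=r.observe();print(o['time_s'],o['tool_pos'],o['wrist_force'])
save('wrist','w16');save('scene','s16');save('top','t16')
z=np.load('pics/w16.npz');p=z['p']
k=(p[90:200,240:330].max(2)<50).astype(np.uint8);n,l,st,ce=cv2.connectedComponentsWithStats(k);i=1+st[1:,4].argmax();c=ce[i]+[240,90];print(c,st[i],dep('w16',[c]))
vv,uu=np.mgrid[190:230,320:400];q=np.c_[uu.ravel(),vv.ravel()];W=dep('t16',q);k=(W[:,2]>.07)&(W[:,2]<.1);print('lever move',bx(plane('t16',q[k],.084)).mean(0))
t0=np.load('pics/t0.npz')['p'];t=np.load('pics/t16.npz')['p'];cv2.imwrite('pics/cmp.png',np.vstack([cv2.resize(a[145:285,170:430,::-1],None,fx=2.1,fy=2.1) for a in (t0,t)]))
E
```

```text
15.95 [0.4104 0.25   0.1206] [ 0.5233 -0.0533 -0.545 ]
[281.7409 141.6881] [ 26  36  32  32 795] [[0.4654 0.2616 0.0221]]
lever move [-0.0025  0.0133]
```

View pics/cmp.png

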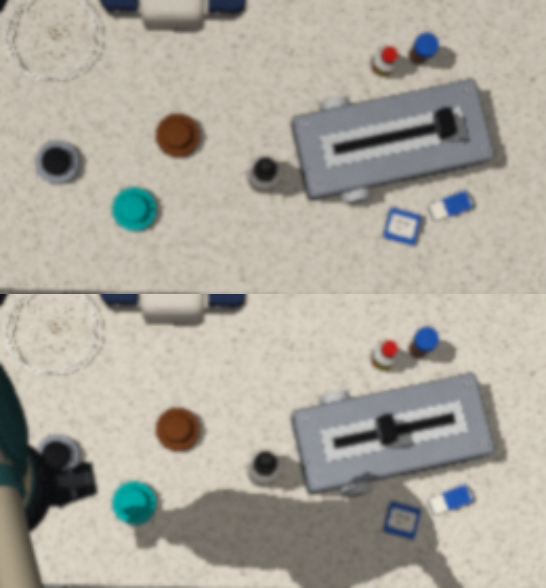

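View pics/w16.png

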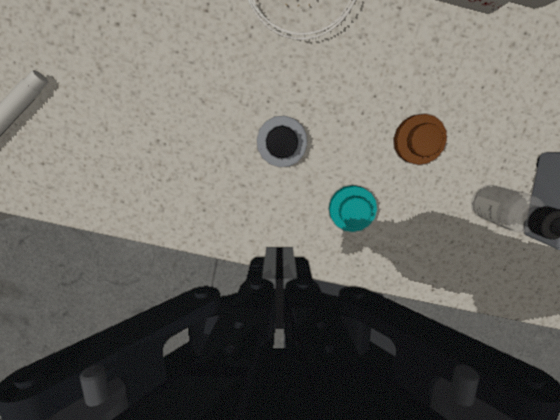

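The cap is back up at 22 mm, the lever hasn't moved since it dropped into notch 3, and the bystanders are where they were.

```bash
python3 -c "
from bench import r
print(r.job_done())"
```

```text
the job is handed in; nothing more can be done
None
```

I pushed the lever click by click with the closed fingertips into the third notch. I then backed off, pressed the grey and black shutter button right down, let it up again and handed the job in at about 16 s. No verdict was reported.

**Last checks**
- **Lever:** I saw three separate snaps. The last two paddle positions were 16 mm apart, which matches the notch spacing. The top camera gave the same position after the press as before it (13.3 against 13.1 mm in the box frame). As absolute values, the wrist camera put the lever at about 0.0565 m and the top camera at about 0.060 m. The top camera also read the lever 1 to 5 mm from where it should be at the start, so I relied on the three clicks.
- **Push force:** the sideways wrist force never read above about 6 N, but it was sampled only at the end of each call.
- **Shutter:** the cap read about 15 mm high while pressed, where fully down is 16 mm, and 22 mm after release.
- **Bystanders:** comparing top views from before and after, none had moved. The robot was clear of everything at hand-in.

**What disagreed or ran high**
- **Fingertip height:** both cameras showed the closed fingertips about 20 mm behind the TCP, not 14 mm ahead of it as the text says. I went by the cameras, and both contacts came where they predicted.
- **Cap position:** the top and wrist cameras differed by about 6 mm, so I aligned the fingers using the wrist view.
- **Button force:** the press reached about 33 N at the bottom stop, well above the 5 N needed. That is under the 40 N limit, which applies to the arm and gripper body, and under the 120 N wrist limit.

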